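# Set and lock the loose paper stop

### The arm

A 6-joint arm with a two-finger parallel gripper is mounted at the origin on a cart in front of the work surface, level with it; the furniture and walls round the work are solid. World frame = base frame: x ahead of the robot, y to its left, z up, the work surface at z = 0. Lengths are in m, angles in degrees, forces in N, time in s.
With the tool pointing down it reaches from about 0.25 to 0.725 m from the base axis. Payload 9.7 kg.
Tool frame: the origin (TCP) lies where the fingers leave the gripper's body, on its centre line; the fingertips stand 73 mm ahead of it and the grasp point (between the pads) lies 54 mm ahead of it; y points along the fingers, x is the direction in which the jaws open and shut, and the axes are right-handed (so a half turn about y gives the same grasp; the last joint's range is limited). The gripper opens to 85 mm and grips with 20 to 120 N. Pads are 22 mm wide; open, the fingers measure 114 mm over their backs; the gripper's body (76 mm by 85 mm) begins 54 mm behind the grasp point. The pads swing forward as they close: fully open they stand 13 mm farther back than shut.
Start: joints at [73.281, 4.979, 10.078, 95.1, 0, 90], TCP at [0.158, 0.527, 0.304] pointing down, gripper open.
Joint ranges: [-179.16, 179.16], [-48.56, 103.87], [-65.8, 70.77], [-126.05, 130.52], [-82.76, 87.17], [-180, 180]. Speed limits (degrees/s): [127.2, 127.2, 147.25, 180, 180, 180].

### API

Orientations are given as [roll, pitch, yaw] about the fixed x, y, z axes, in that order (R = Rz(yaw) Ry(pitch) Rx(roll)).
In Python, from workcell import sensors, imaging, bot, models gives the robot as it stands.
- The arm moves only by the tool arm_command, never from a script. Its argument "rows" is one flat list of numbers, 7 for each row, row after row: the shift along the tool's x, y, z in cm, then the turn, a rotation vector about the tool's x, y, z in degrees, then the gripper's target within -1 to 1 (fully open at 1, half-way at 0, shut at -1). A call has 1 to 12 rows; each row is the pose to reach, as a shift and turn from the pose commanded when the call began, along the tool's axes at that moment; what a row does not reach only later rows make up. A row lasts 1/12 s, in which the tool goes at most 41.7 mm and 7.16 degrees, less where a joint would pass 70% of its speed; a pose out of reach is approached as far as the arm can. A call with a gripper value outside its range is refused whole. The fingers move at their own pace and stop on an object; "force" is the grip in N (left out, the last holds). Time passes only in rows, so rows that repeat a pose let the fingers close. It gives the time, the measured TCP pose, the force and the opening at its end, in the units of the state.
- sensors.get_obs(): the state, without advancing time (a new reading comes with each control period).
- imaging.camera(name): name is "side" or "top" or "wrist"; returns a dict with "pixels" (420x560x3 uint8, blue, green, red), "z_map" (420x560 float32, m along the optical axis (not along the pixel's ray), 0 where there is no reading), "camera_matrix" (3x3 intrinsics, pixels), "D" ([k1, k2, p1, p2, k3] as OpenCV has them; the pictures are not rectified), "world_from_camera" (4x4, takes a point from camera to world coordinates). Camera axes: x right, y up, looking along -z (the intrinsics and any distortion apply to the point x, -y, -z); pixel columns grow to the right and rows downward; lengths in m; the calibration is good to about 2 mm. A picture is of the moment at which its call begins.
- bot.job_done(): hands the job in, once; it reports no verdict.
Trained networks look in the newest picture that a camera, given by its name, has taken for a name from the list of things; names that differ only in an ending like _2 or _b are one class to them, and where a whole thing is asked for, a point or a joint stands for the part that bears it (a point fixed in the world has none). Each returns a list of dicts, best first, with "conf" (0 to 1); they miss things now and then, are a little off and sometimes report something else, mostly with a low value. They report only what shows in the picture. A call takes as long as a camera call.
- models.search_frame(thing, camera): "extent" ([centre column, centre row, width, height] in pixels, round what is visible of it).
- models.spot_point(thing, camera): "location" ([column, row] in pixels: a listed point, or the origin of a listed thing).
The state is a dict: "time": time; "q": joint angles; "qd": joint speeds; "joint_efforts": joint torques, N m; "ee_pos": TCP position; "tcp_rot": TCP orientation; "wrist_force": force on the tool from outside, world axes, zero at the start; "torque": the same for the moment, N m; "opening": finger opening in m.
Only numpy, scipy, OpenCV 4.12 (cv2) and the standard library are available. Lean on these libraries where they do the work, as an engineer would, in place of code of your own. Each camera call takes 0.05 s, during which the arm holds its last target.

### The job

Two identical squaring jigs hold paper blocks ready for binding; one is already locked, but on the other the cam lever still stands up and the stop is pulled back from the paper. Push that jig's tube in by its round knob until its stop plate rests against the paper block, then flip the cam lever over centre and fully down so that it clamps the tube. Leave the other jig locked as it is.

Things in the scene. Friction and masses are not known exactly. Their poses are not given: they have to be found in the camera images.
- loose_jig: the jig to set (lever up), fixed: steel base plate 84 mm wide, x -86 to +160 mm, 8 thick; aluminium clamp head 36 x 46, 53 mm high, round a 16 mm steel tube (axis at z = 28); white paper block, near face at x = +93, top at z = 38; low back fence. Origin on the counter under the lever pivot; x along the tube from knob to paper. Lever pivot at z = 52 mm, about y
- loose_jig_knob (a point): centre of the flat rear face of the black push knob (disc of 34 mm diameter, 12 mm thick, upright, 28 mm above the counter) on the loose jig's tube; with the tube home it lies at x = -74 mm in the jig's frame. Push it along the jig's +x
- loose_jig_tube (a joint): how far the loose jig's tube is pulled back, m: 0 = stop plate against the paper block (hard stop), starts at 0.025 to 0.042. Slides with about 2 N of friction while the lever is up; while the lever is down it is clamped and holds about 20 N
- loose_jig_tip (a point): centre of the outer end of the loose jig's black cam lever, 77 mm from the pivot; lever 11 mm thick, outer part 26 mm wide; its z axis points outwards along the lever. Upright, the end is 129 mm above the counter; fully down, the lever lies level along the tube towards the paper, upper face at 58 mm
- loose_jig_lever (a joint): angle of the loose jig's lever, rad: 0 = upright, starts at -0.12 to 0.12, grows as it swings along the jig's +x towards the paper, 1.5 = fully down on its stop. A spring resists (about 0.5 N m at most) up to the dead centre near 1.2 and snaps it down beyond that; let go sooner, it swings back or sticks half-way
- locked_jig: the other jig, of the same make and size, already set: lever down, stop plate against its paper block. Origin on the counter under the lever pivot; x along the tube from knob to paper. Leave it alone
- locked_jig_lever (a joint): angle of the locked jig's lever, rad: about 1.5 (fully down) at the start; must stay down
- locked_jig_tube (a joint): how far the locked jig's tube is pulled back, m: 0 at the start; must stay so

How it is judged:
By the outcome, as a careful person would: the job done as asked, in the order asked, and still so for the second after the job is handed in, with the robot touching nothing.
It also fails if it takes over 40 s, if anything falls off the work surface, if the arm or the gripper's body presses on something with over 40 N, if the wrist force passes 120 N, or if a joint passes its speed limit or range.

## Working session

There is one attempt and no reset: what is moved stays moved. The work goes in short steps, Python scripts to look and compute and a tool call to move; the robot and the scene stay as the last step left them, time stands still between calls to the robot, and variables do not carry over. Pictures are saved under pics/ and viewed, and the job is handed in when it is done.

Besides the shell and the picture viewer there is one more tool, called after "Request:" as a command line: name --argument value ..., lists and objects as JSON in quotes. arm_command: Moves the arm, as the interface text tells. Its arguments: {"type":"object","properties":{"rows":{"type":"array","items":{"type":"number"}},"force":{"type":"number"}},"required":["rows"]}

```bash
mkdir -p pics; ls; cat > h.py <<'E'
import numpy as np, cv2
from workcell import sensors, imaging, bot, models
from scipy.spatial.transform import Rotation as R
def cloud(c):
    K=c["camera_matrix"];D=np.array(c["D"],float);z=c["z_map"];h,w=z.shape
    u,v=np.meshgrid(np.arange(w),np.arange(h))
    p=cv2.undistortPoints(np.stack([u,v],-1).reshape(-1,1,2).astype(np.float64),np.array(K,float),D).reshape(h,w,2)
    P=np.stack([p[...,0]*z,-p[...,1]*z,-z],-1)
    T=np.array(c["world_from_camera"]);W=P@T[:3,:3].T+T[:3,3]
    W[z<=0]=np.nan
    return W
E
python3 - <<'E'
from h import *
print(sensors.get_obs())
for n in ["top","side"]:
    c=imaging.camera(n);cv2.imwrite(f"pics/{n}0.png",c["pixels"]);W=cloud(c);np.save(f"{n}0.npy",W)
    print(n,np.array(c["world_from_camera"]).round(3).tolist())
    for t in ["loose_jig","locked_jig"]:
        print(t,models.search_frame(t,n)[:3])
    for t in ["loose_jig","loose_jig_knob","loose_jig_tip","locked_jig"]:
        for d in models.spot_point(t,n)[:2]:
            x,y=np.round(d["location"]).astype(int);print(t,d, W[y,x].round(3) if 0<=y<420 and 0<=x<560 else None)
E
```

```text
pics
{'time': 0.0, 'q': array([ 7.32813045e+01,  5.00837934e+00,  1.00343664e+01,  9.51006035e+01,
       -4.88342687e-04,  8.99992054e+01]), 'qd': array([ 0.03601725,  0.03176862, -0.04158876,  0.08207723,  0.05603968,
        0.01733822]), 'joint_efforts': array([ 1.22090583e-03, -5.20387459e+01,  4.64803362e+01,  1.64762407e-02,
        1.58083376e-04,  6.51246694e-06]), 'ee_pos': array([0.15817974, 0.52660986, 0.30320834]), 'tcp_rot': array([-9.00004873e+01,  7.46164324e-02,  7.32820991e+01]), 'wrist_force': array([-0.48044112,  0.09004523, -0.25714991]), 'torque': array([ 0.03188589, -0.01406509,  0.04387402]), 'opening': 0.08534556512018515}
top [[0.02, 0.998, -0.063, 0.514], [-0.999, 0.017, -0.037, 0.038], [-0.036, 0.064, 0.997, 0.939], [0.0, 0.0, 0.0, 1.0]]
loose_jig []
locked_jig [{'extent': [244.6, 185.8, 38.8, 106.6], 'conf': 0.88}]
loose_jig {'location': [338.4, 212.4], 'conf': 0.93} [ 0.573 -0.052  0.063]
loose_jig_knob {'location': [349.5, 260.5], 'conf': 0.75} [ 0.47  -0.081  0.047]
loose_jig_tip {'location': [346.1, 207.4], 'conf': 0.49} [ 0.579 -0.062  0.126]
locked_jig {'location': [244.0, 200.7], 'conf': 0.58} [0.595 0.153 0.044]
side [[0.939, 0.159, -0.304, 0.316], [-0.343, 0.45, -0.824, -0.647], [0.005, 0.879, 0.478, 0.509], [0.0, 0.0, 0.0, 1.0]]
loose_jig [{'extent': [316.2, 278.7, 149.2, 103.2], 'conf': 0.78}, {'extent': [291.2, 289.1, 104.2, 57.8], 'conf': 0.67}]
locked_jig [{'extent': [292.8, 222.8, 121.0, 55.9], 'conf': 0.74}]
loose_jig {'location': [305.5, 295.4], 'conf': 0.69} [ 0.569 -0.087  0.024]
loose_jig_knob {'location': [245.2, 302.4], 'conf': 0.88} [ 0.467 -0.087  0.037]
loose_jig_knob {'location': [306.3, 296.3], 'conf': 0.55} [ 0.569 -0.087  0.022]
loose_jig_tip {'location': [308.5, 230.6], 'conf': 0.59} [ 0.58  -0.059  0.127]
locked_jig {'location': [275.9, 230.7], 'conf': 0.92} [0.596 0.133 0.016]
```

View pics/top0.png

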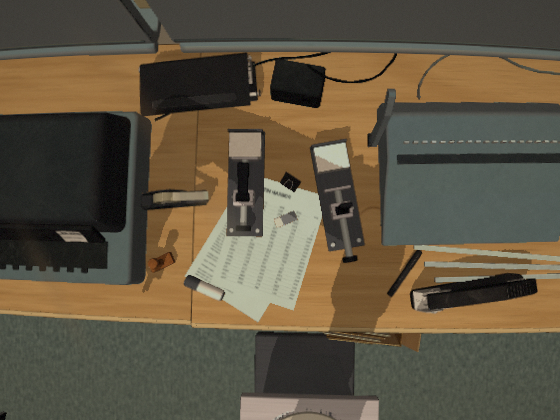

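View pics/side0.png

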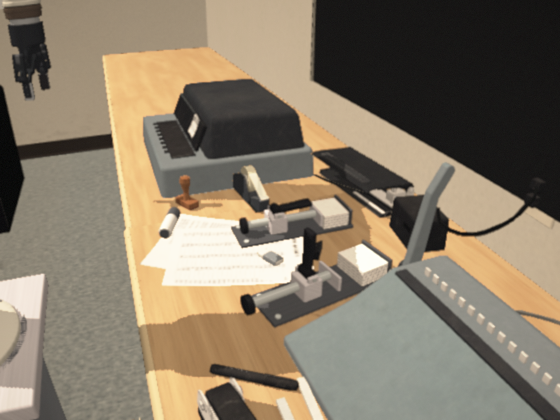

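```bash
python3 - <<'E'
from h import *
W=np.load("top0.npy");im=cv2.imread("pics/top0.png")
roi=np.zeros(W.shape[:2],bool);roi[125:270,300:375]=1
def info(m,n):
    P=W[m];
    if len(P)<5: print(n,len(P));return
    r=cv2.minAreaRect((P[:,:2]*1000).astype(np.float32));b=cv2.boxPoints(r)
    print(n,len(P),"c",np.round(r[0],1),"size",np.round(r[1],1),"ang",round(r[2],1),"z",np.nanmedian(P[:,2]).round(4),b.round(0).tolist())
z=W[...,2]
mx=im.max(-1)
jig=roi&(z>0.004)&(z<0.2)
info(roi&(z>-0.002)&(z<0.014)&(mx<110)&(im[...,2]<im[...,0]*1.4+10),"plate")
info(roi&(z>0.028)&(z<0.046)&(im.min(-1)>130)&(np.arange(420)[:,None]<180),"paper")
info(roi&(z>0.09),"lever top")
k=roi&(z>0.015)&(np.arange(420)[:,None]>248);info(k,"knob")
print(np.nanmedian(W[roi&(np.arange(420)[:,None]>265)][:,2]))
cv2.imwrite("pics/crop.png",cv2.resize(im[110:280,200:400],None,fx=4,fy=3.5,interpolation=cv2.INTER_NEAREST)[:600])
# heights map, neighbours
print(np.nanmax(z[90:250,385:440]).round(3), np.nanmedian(z[180:230,390:440]).round(3), W[110,388].round(3),W[140,378].round(3),W[240,384].round(3))
S=np.load("side0.npy");
m=np.zeros(S.shape[:2],bool);m[200:330,230:400]=1
m&=(S[...,2]>0.07)&(S[...,0]<0.68)&(S[...,1]<0.02)&(S[...,1]>-0.12);P=S[m];print("lever side",len(P),P.min(0).round(3),P.max(0).round(3),P[P[:,2]>0.115].mean(0).round(3),P[P[:,2]<0.09].mean(0).round(3))
E
```

```text
plate 2082 c [618.6 -54.2] size [250.6  83.6] ang 11.0 z 0.0092 [[488.0, -37.0], [504.0, -119.0], [750.0, -71.0], [734.0, 11.0]]
paper 563 c [697.4 -39. ] size [55.7 71.3] ang 10.9 z 0.039 [[663.0, -9.0], [677.0, -79.0], [731.0, -69.0], [718.0, 1.0]]
lever top 124 c [660.3 -94.7] size [ 23.8 188. ] ang 66.2 z 0.126 [[569.0, -68.0], [741.0, -144.0], [751.0, -122.0], [579.0, -46.0]]
knob 144 c [480.1 -81.8] size [28.5 32.1] ang 5.7 z 0.0388 [[464.0, -67.0], [468.0, -99.0], [496.0, -96.0], [493.0, -64.0]]
0.001427933083316013
0.245 0.049 [ 0.751 -0.127  0.213] [ 0.724 -0.132  0.095] [ 0.515 -0.16   0.022]
lever side 441 [ 0.574 -0.074  0.07 ] [ 0.59  -0.049  0.13 ] [ 0.582 -0.064  0.124] [ 0.579 -0.065  0.08 ]
```

View pics/crop.png

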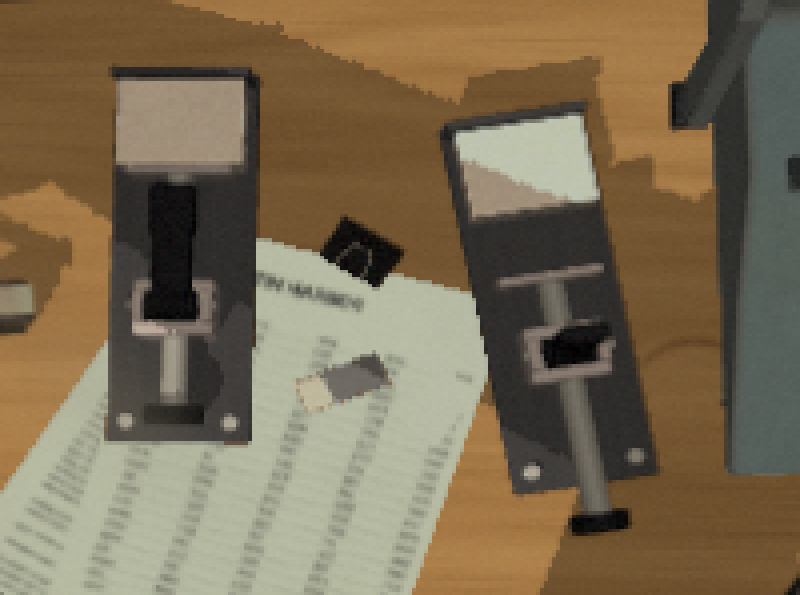

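Request:
arm_command --rows '[-25.4, 0, -22.4, 0, 76, 0, -1, -25.4, 0, -22.4, 0, 76, 0, -1, -25.4, 0, -22.4, 0, 76, 0, -1, -25.4, 0, -22.4, 0, 76, 0, -1, -25.4, 0, -22.4, 0, 76, 0, -1, -25.4, 0, -22.4, 0, 76, 0, -1, -25.4, 0, -22.4, 0, 76, 0, -1, -25.4, 0, -22.4, 0, 76, 0, -1, -25.4, 0, -22.4, 0, 76, 0, -1, -25.4, 0, -22.4, 0, 76, 0, -1, -25.4, 0, -22.4, 0, 76, 0, -1, -25.4, 0, -22.4, 0, 76, 0, -1]'

```text
time: 1.7
ee_pos: [0.2999, 0.2186, 0.3041]
tcp_rot: [-90.0, -0.0, -3.0]
wrist_force: [0.1, -0.2, 0.5]
opening: 0.0002
```

```bash
cat >> h.py <<'E'
O=np.array([0.580,-0.0615]);YAW=11.0
def jig(x,y,z):
    a=np.radians(YAW);return np.array([O[0]+x*np.cos(a)-y*np.sin(a),O[1]+x*np.sin(a)+y*np.cos(a),z])
def delta(p,rpy,base=None):
    o=sensors.get_obs() if base is None else dict(ee_pos=base[0],tcp_rot=base[1])
    R0=R.from_euler("xyz",o["tcp_rot"],degrees=True);R1=R.from_euler("xyz",rpy,degrees=True)
    return (R0.inv().apply(np.array(p)-o["ee_pos"])*100).round(2),(R0.inv()*R1).as_rotvec(degrees=True).round(1)
E
python3 - <<'E'
from h import *
print(delta(jig(-.145,0,.304),[-90,0,-79]))
E
```

```text
(array([ 15.37,   0.  , -30.02]), array([-0., 76.,  0.]))
```

Request:
arm_command --rows '[15.4, 0, -30, 0, 76, 0, -1, 15.4, 0, -30, 0, 76, 0, -1, 15.4, 0, -30, 0, 76, 0, -1, 15.4, 0, -30, 0, 76, 0, -1, 15.4, 0, -30, 0, 76, 0, -1, 15.4, 0, -30, 0, 76, 0, -1, 15.4, 0, -30, 0, 76, 0, -1, 15.4, 0, -30, 0, 76, 0, -1, 15.4, 0, -30, 0, 76, 0, -1, 15.4, 0, -30, 0, 76, 0, -1, 15.4, 0, -30, 0, 76, 0, -1, 15.4, 0, -30, 0, 76, 0, -1]'

```text
time: 2.7
ee_pos: [0.4394, -0.0881, 0.3037]
tcp_rot: [-90.0, 0.0, -78.8]
wrist_force: [0.3, -0.0, 0.4]
opening: 0.0002
```

```bash
python3 - <<'E'
from h import *
print(sensors.get_obs()["q"].round(1))
for n in ["wrist","side"]:
    c=imaging.camera(n);cv2.imwrite(f"pics/{n}1.png",c["pixels"]);W=cloud(c);np.save(f"{n}1.npy",W)
    for t in ["loose_jig","loose_jig_knob","loose_jig_tip"]:
        for d in models.spot_point(t,n)[:2]:
            x,y=np.round(d["location"]).astype(int);p=W[y,x];a=np.radians(11);q=p[:2]-O
            print(n,t,d, p.round(3),"jig",(q@[np.cos(a),np.sin(a)]).round(4),(q@[-np.sin(a),np.cos(a)]).round(4))
E
```

```text
[-11.3  -8.9  -3.4  95.5   0.  157.4]
wrist loose_jig {'location': [284.3, 57.3], 'conf': 0.57} [ 0.572 -0.061  0.058] jig -0.0079 0.0025
wrist loose_jig_knob {'location': [285.5, 164.3], 'conf': 0.97} [ 0.468 -0.083  0.044] jig -0.1143 -0.0001
wrist loose_jig_tip {'location': [285.7, 18.5], 'conf': 0.63} [ 0.583 -0.06   0.129] jig 0.003 0.001
side loose_jig {'location': [304.9, 298.0], 'conf': 0.87} [ 0.568 -0.085  0.017] jig -0.016 -0.0209
side loose_jig_knob {'location': [245.4, 303.3], 'conf': 0.82} [ 0.467 -0.087  0.036] jig -0.1161 -0.0033
side loose_jig_tip {'location': [307.4, 233.7], 'conf': 0.56} [ 0.578 -0.06   0.122] jig -0.0014 0.0015
```

View pics/wrist1.png

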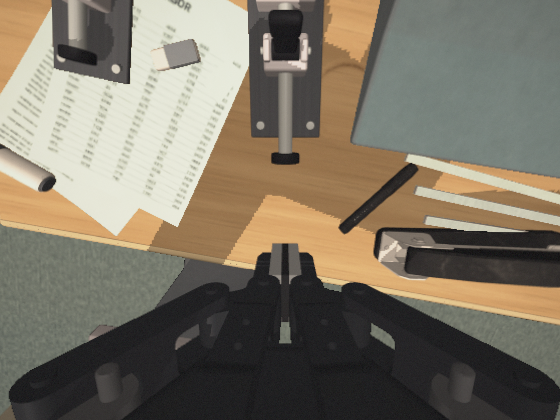

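View pics/side1.png

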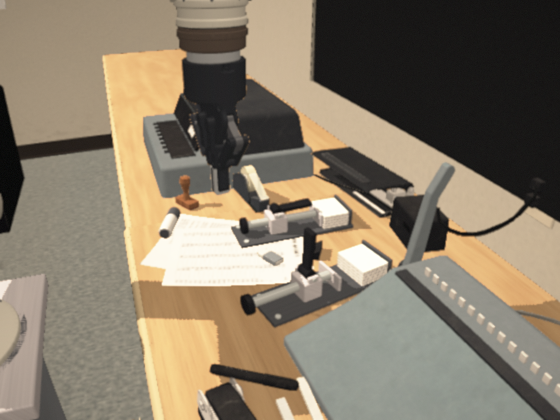

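```bash
python3 - <<'E'
from h import *
c=imaging.camera("wrist");T=np.array(c["world_from_camera"]);o=sensors.get_obs()
print(R.from_euler("xyz",o["tcp_rot"],degrees=True).inv().apply(T[:3,3]-o["ee_pos"]).round(3))
E
```

```text
[-0.001 -0.07   0.069]
```

Request:
arm_command --rows '[0, 4, 0, 0, 0, 0, -1, 0, 8, 0, 0, 0, 0, -1, 0, 12, 0, 0, 0, 0, -1, 0, 16, 0, 0, 0, 0, -1, 0, 19, 0, 0, 0, 0, -1, 0, 20.7, 0, 0, 0, 0, -1, 0, 20.7, 0, 0, 0, 0, -1, 0, 20.7, 0, 0, 0, 0, -1]'

```text
time: 3.82
ee_pos: [0.4389, -0.0878, 0.0968]
tcp_rot: [-90.1, 0.0, -78.7]
wrist_force: [-0.1, 0.6, 0.9]
opening: 0.0001
```

Request:
arm_command --rows '[0, 0, 0.8, 0, 0, 0, -1, 0, 0, 1.5, 0, 0, 0, -1, 0, 0, 2, 0, 0, 0, -1, 0, 0, 2.5, 0, 0, 0, -1, 0, 0, 3, 0, 0, 0, -1, 0, 0, 3.5, 0, 0, 0, -1, 0, 0, 4, 0, 0, 0, -1, 0, 0, 4.4, 0, 0, 0, -1, 0, 0, 4.8, 0, 0, 0, -1, 0, 0, 5.2, 0, 0, 0, -1, 0, 0, 5.4, 0, 0, 0, -1]'

```text
time: 4.73
ee_pos: [0.4927, -0.0773, 0.0968]
tcp_rot: [-90.0, 0.0, -78.7]
wrist_force: [-2.5, -1.4, 1.5]
opening: 0.0002
```

Request:
arm_command --rows '[0, 0, 0.1, 0, 0, 0, -1, 0, 0, 0.2, 0, 0, 0, -1, 0, 0, 0.2, 0, 0, 0, -1]'

```text
time: 4.98
ee_pos: [0.4943, -0.0769, 0.0968]
tcp_rot: [-90.0, 0.0, -78.7]
wrist_force: [-0.7, -0.8, -0.3]
opening: -0.0001
```

Request:
arm_command --rows '[0, 0, 0.1, 0, 0, 0, -1, 0, 0, 0.2, 0, 0, 0, -1, 0, 0, 0.3, 0, 0, 0, -1]'

```text
time: 5.23
ee_pos: [0.4961, -0.0765, 0.0968]
tcp_rot: [-90.1, 0.0, -78.7]
wrist_force: [-12.2, -3.4, 6.3]
opening: 0.0001
```

Request:
arm_command --rows '[0, 0, 0.1, 0, 0, 0, -1, 0, 0, 0.2, 0, 0, 0, -1, 0, 0, 0.2, 0, 0, 0, -1]'

```text
time: 5.48
ee_pos: [0.4965, -0.0764, 0.0967]
tcp_rot: [-90.4, -0.0, -78.8]
wrist_force: [-19.6, -5.3, 11.8]
opening: -0.0001
```

```bash
python3 - <<'E'
from h import *
for n in ["side","wrist"]:
    c=imaging.camera(n);p=c["pixels"];cv2.imwrite(f"pics/{n}2.png",cv2.resize(p[190:340,210:420],None,fx=3.8,fy=3.8) if n=="side" else p)
E
```

```text
(no output)
```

View pics/side2.png

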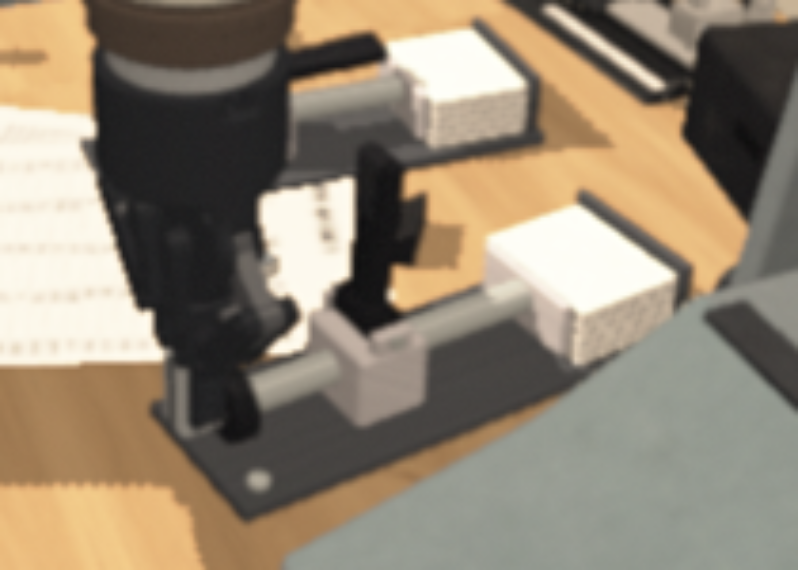

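View pics/wrist2.png

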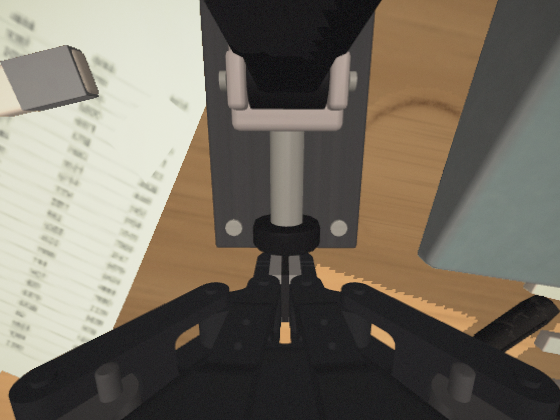

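Request:
arm_command --rows '[0, 0, -0.7, 0, 0, 0, -1, 0, 0, -1.5, 0, 0, 0, -1, 0, -2.5, -2, 0, 0, 0, -1, 0, -6, -2, 0, 0, 0, -1, 0, -8.5, -2, 0, 0, 0, -1, 0, -8.5, 1, 0, 0, 0, -1, 0, -8.5, 4, 0, 0, 0, -1, 0, -8.5, 5.2, 0, 0, 0, -1, 0, -8.5, 5.2, 0, 0, 0, -1, 0, -8.5, 5.2, 0, 0, 0, -1]'

```text
time: 6.42
ee_pos: [0.5499, -0.0657, 0.1815]
tcp_rot: [-90.0, 0.0, -78.7]
wrist_force: [-1.2, -0.1, -0.4]
opening: 0.0
```

```bash
python3 - <<'E'
from h import *
o=sensors.get_obs();a=np.radians(11);q=o["ee_pos"][:2]-O;print((q@[np.cos(a),np.sin(a)]).round(4),(q@[-np.sin(a),np.cos(a)]).round(4))
for n in ["side","wrist"]:
    c=imaging.camera(n);p=c["pixels"];cv2.imwrite(f"pics/{n}3.png",cv2.resize(p[190:340,210:420],None,fx=3.8,fy=3.8) if n=="side" else p)
    print(n,models.spot_point("loose_jig_tip",n)[:2])
E
```

```text
-0.0303 0.0016
side [{'location': [308.5, 234.7], 'conf': 0.56}, {'location': [277.3, 234.1], 'conf': 0.41}]
wrist [{'location': [286.2, 205.7], 'conf': 0.59}]
```

View pics/side3.png

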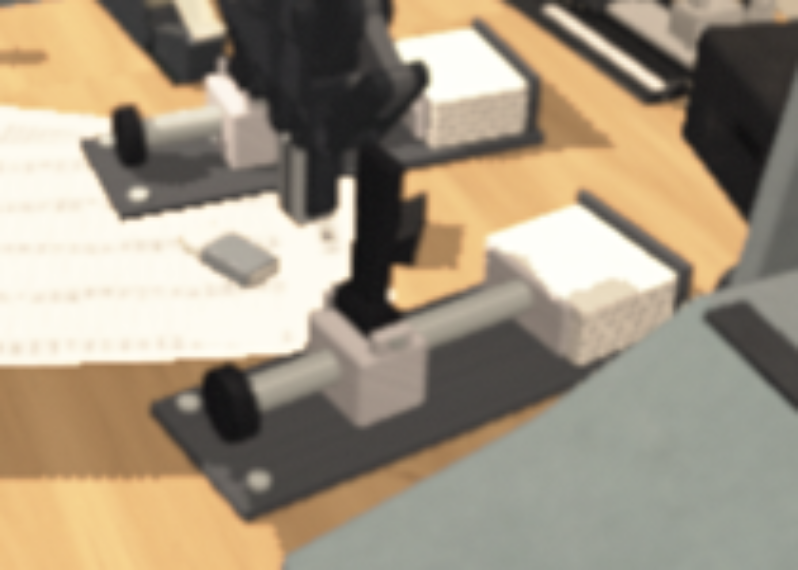

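View pics/wrist3.png

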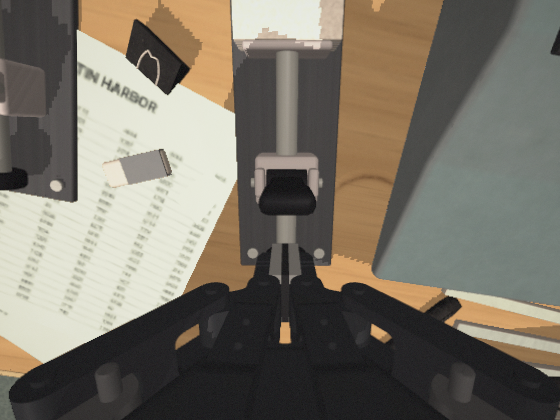

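Request:
arm_command --rows '[0, 0, 1.2, 0, 0, 0, -1, 0, 0, 2.0, 0, 0, 0, -1, 0, 0, 2.6, 0, 0, 0, -1, 0, 0, 3.2, 0, 0, 0, -1, 0, 0.2, 3.8, 0, 0, 0, -1, 0, 0.4, 4.4, 0, 0, 0, -1, 0, 0.75, 5.0, 0, 0, 0, -1, 0, 1.15, 5.6, 0, 0, 0, -1, 0, 1.6, 6.15, 0, 0, 0, -1, 0, 2.1, 6.6, 0, 0, 0, -1, 0, 2.6, 6.95, 0, 0, 0, -1]'

```text
time: 7.53
ee_pos: [0.6188, -0.0523, 0.1565]
tcp_rot: [-90.0, -0.0, -78.7]
wrist_force: [-6.3, -2.2, 9.4]
opening: -0.0001
```

Request:
arm_command --rows '[0, 0.5, 0.25, 0, 0, 0, -1, 0, 1.0, 0.45, 0, 0, 0, -1, 0, 1.4, 0.6, 0, 0, 0, -1, 0, 1.8, 0.7, 0, 0, 0, -1]'

```text
time: 7.87
ee_pos: [0.6262, -0.0508, 0.1389]
tcp_rot: [-89.8, -0.0, -78.7]
wrist_force: [-3.3, -1.3, 10.0]
opening: 0.0
```

```bash
python3 - <<'E'
from h import *
for n in ["side","wrist"]:
    c=imaging.camera(n);p=c["pixels"];cv2.imwrite(f"pics/{n}4.png",cv2.resize(p[190:340,210:420],None,fx=3.8,fy=3.8) if n=="side" else p)
    print(n,models.spot_point("loose_jig_tip",n)[:2])
E
```

```text
side [{'location': [342.3, 250.6], 'conf': 0.56}]
wrist [{'location': [286.5, 208.4], 'conf': 0.92}]
```

View pics/side4.png

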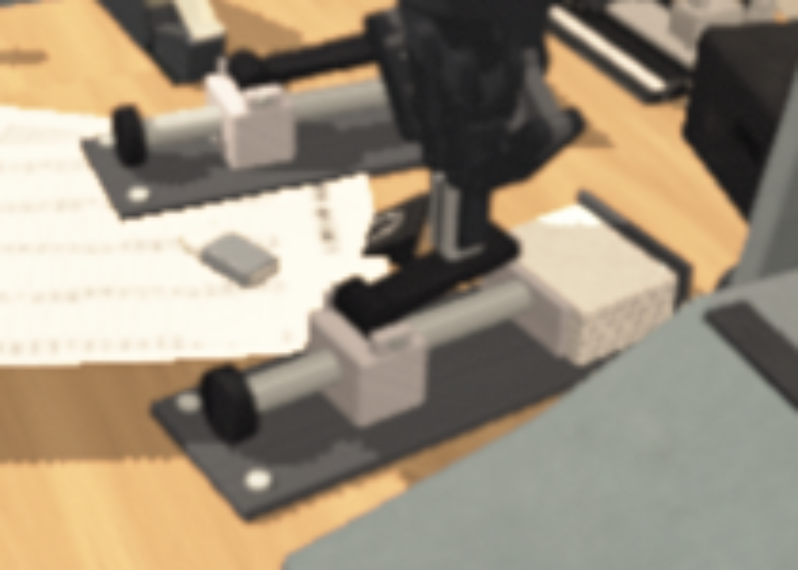

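Request:
arm_command --rows '[0, 0.3, 0, 0, 0, 0, -1, 0, 0.6, 0, 0, 0, 0, -1, 0, 0.8, 0, 0, 0, 0, -1]'

```text
time: 8.32
ee_pos: [0.6267, -0.0508, 0.1325]
tcp_rot: [-89.7, -0.1, -78.7]
wrist_force: [-5.4, -0.0, 28.5]
opening: 0.0005
```

Request:
arm_command --rows '[0, 0.1, 0, 0, 0, 0, -1, 0, 0.2, 0, 0, 0, 0, -1, 0, 0.2, 0, 0, 0, 0, -1]'

```text
time: 8.57
ee_pos: [0.6267, -0.0508, 0.1323]
tcp_rot: [-89.6, -0.1, -78.7]
wrist_force: [-6.8, -0.5, 27.7]
opening: -0.0001
```

Request:
arm_command --rows '[0, -1, 0, 0, 0, 0, -1, 0, -4, 0, 0, 0, 0, -1, 0, -8, -1, 0, 0, 0, -1, 0, -12, -5, 0, 0, 0, -1, 0, -14, -9, 0, 0, 0, -1, 0, -14, -13, 0, 0, 0, -1, 0, -14, -16, 0, 0, 0, -1, 0, -14, -16, 0, 0, 0, -1, 0, -14, -16, 0, 0, 0, -1]'

```text
time: 9.32
ee_pos: [0.4671, -0.0824, 0.2686]
tcp_rot: [-89.9, -0.0, -78.8]
wrist_force: [0.2, -0.3, 0.2]
opening: -0.0
```

```bash
python3 - <<'E'
from h import *
print(sensors.get_obs()["wrist_force"].round(1))
a=np.radians(11)
for n in ["side","wrist","top"]:
    c=imaging.camera(n);p=c["pixels"];W=cloud(c);np.save(n+"5.npy",W)
    cv2.imwrite(f"pics/{n}5.png",cv2.resize(p[190:340,210:420],None,fx=3.8,fy=3.8) if n=="side" else p)
    for t in ["loose_jig_tip","loose_jig_knob"]:
        for d in models.spot_point(t,n)[:1]:
            x,y=np.round(d["location"]).astype(int);P=W[y,x];q=P[:2]-O
            print(n,t,d,P.round(3),"jig",(q@[np.cos(a),np.sin(a)]).round(4),(q@[-np.sin(a),np.cos(a)]).round(4))
    # lever upper-face height profile, loose jig
    J=W[...,:2]-O;jx=J@[np.cos(a),np.sin(a)];jy=J@[-np.sin(a),np.cos(a)]
    for lo,hi in [(25,40),(40,55),(55,70),(70,76)]:
        m=(jx>lo/1e3)&(jx<hi/1e3)&(abs(jy)<.008)&(W[...,2]>.03)&(W[...,2]<.1)
        print(n,lo,m.sum(),np.nanmedian(W[m][:,2]).round(4) if m.any() else None)
E
```

```text
[ 0.2 -0.3  0.2]
side loose_jig_tip {'location': [341.3, 254.6], 'conf': 0.95} [ 0.646 -0.052  0.062] jig 0.0669 -0.0033
side loose_jig_knob {'location': [267.5, 296.3], 'conf': 0.94} [ 0.508 -0.075  0.03 ] jig -0.0733 0.0002
side 25 107 0.0576
side 40 101 0.0589
side 55 93 0.0598
side 70 33 0.0356
wrist loose_jig_knob {'location': [286.1, 158.4], 'conf': 0.71} [ 0.508 -0.075  0.044] jig -0.0735 0.0004
wrist 25 367 0.0596
wrist 40 411 0.0605
wrist 55 47 0.061
wrist 70 0 None
top loose_jig_tip {'location': [339.8, 178.1], 'conf': 0.92} [ 0.647 -0.056  0.064] jig 0.0665 -0.0072
top loose_jig_knob {'location': [344.6, 242.0], 'conf': 0.54} [ 0.509 -0.07   0.043] jig -0.0714 0.0047
top 25 51 0.0602
top 40 52 0.0616
top 55 53 0.0629
top 70 20 0.0632
```

View pics/side5.png

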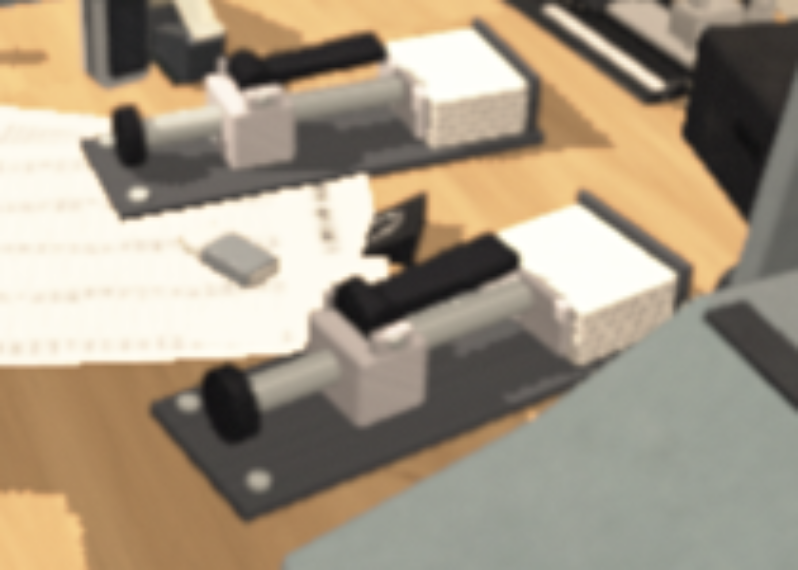

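View pics/wrist5.png

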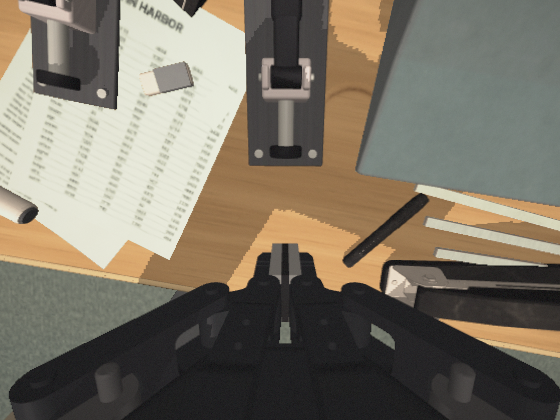

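```bash
python3 - <<'E'
from h import *
im=cv2.imread("pics/top0.png")
for n,cols,rows in [("top0",(237,252),(150,212)),("top5",(325,355),(165,215))]:
    W=np.load(n+".npy");i=im if n=="top0" else cv2.imread("pics/top5.png")
    m=np.zeros(W.shape[:2],bool);m[rows[0]:rows[1],cols[0]:cols[1]]=1
    m&=(W[...,2]>.05)&(W[...,2]<.08)&(i.max(-1)<50);P=W[m]
    A=np.c_[P[:,:2],np.ones(len(P))];s=np.linalg.lstsq(A,P[:,2],rcond=None)[0]
    print(n,len(P),s.round(3),"z far/near",P[P[:,0]>np.percentile(P[:,0],80)][:,2].mean().round(4),P[P[:,0]<np.percentile(P[:,0],30)][:,2].mean().round(4))
E
```

```text
top0 417 [0.025 0.021 0.042] z far/near 0.0623 0.0606
top5 449 [ 0.029 -0.024  0.042] z far/near 0.0625 0.0607
```

Both levers have the same slope and height, so the loose jig's lever is fully down.

```bash
python3 -c "
from h import *
print(bot.job_done())"
```

```text
the job is handed in; nothing more can be done
None
```

The loose jig is set: I pushed its tube home by the knob, then flipped the cam lever over centre and pressed it down onto its stop. The job took about 9.5 s of the 40 s allowed, and I handed it in with the arm clear of everything.

- **Tube:** I pushed until the force rose to about 20 N, meaning the stop plate was hard against the paper. Afterwards the cameras put the knob's rear face at x of about -73 mm, against -74 mm for home. The top camera read -71 mm, but with low confidence.
- **Lever:** it bottomed out under about 28 N with its upper face at about 59 mm (58 mm nominal). Once I let go, it stayed down. Its height and slope match the locked jig's lever as seen at the start: 62.5 and 60.7 mm at the far and near ends, against 62.3 and 60.6 mm.
- **Locked jig:** nothing touched it, and it looks unchanged in the last side picture.
- **Forces:** the readings I saw stayed below 30 N, but I only checked them at the end of each move.

No check failed. I did not test the clamp by pulling on the tube.

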